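# Lay a pen barrel in the inspection cradle and hold the loupe over it in focus

## Task

Inspect the lacquered pen barrel (the long one without a clip, lying with two clipped caps in the comb tray): take it with a light grip that will not mark the lacquer and lay it gently, without dropping or pressing, lengthwise across both V-blocks of the inspection cradle, midway along them. Then take the loupe by its handle and hold it still over the barrel, lens level, centred over the barrel's middle and at the focal height marked by the tip of the surface gauge's pointer, without touching the barrel or the gauge. Finish while holding the loupe there in the gripper, and leave the other things where they are.

Things in the scene. Friction and masses are not known exactly. Their poses are not given: they have to be found in the camera images.
- barrel_mid (a point): (mm) Centre of the pen barrel: dark red lacquered tube, diameter 13, length 95, about 30 g, lying level, brass at both ends (thinner thread, 13 long, at +x), no clip. x runs along it. At the start it lies in the tray's combs, centre 31 above the bench; fingers have 47 mm of room between the combs, down to 4 above the bench. Over 45 N per finger marks the lacquer; 20 to 30 N carries it.
- cap_a (a point): Centre line middle of a pen cap: dark red tube 15 mm in diameter, 67 mm long with a brass clip on top, lying in the same combs, centre 33 mm above the bench. To be left alone.
- cap_b (a point): A second cap, the same as cap_a. To be left alone.
- tray: (mm) Comb tray, fixed, origin under its centre: 135 along x, 292 along y, green rim 22 high. Two white saw-tooth combs along y at x = -26 and +26, 5 thick, notches every 20, bottoms 22 and points 32 above the bench. The barrel and two caps lie along the tray's x at y = -80, 0 and +80, in any order.
- cradle_seat (a point): (mm) Where the middle of a seated barrel lies on the fixed inspection cradle, 37 above the bench; x along the seated barrel (either way round is good). Steel base 120 x 76 x 10 with two dark V-blocks at x = -30 and +30, 12 thick, 48 wide, 42 high; 90 degree V across each top, 28 wide, bottom 28 above the bench. 48 mm free between the blocks for fingers, down to 10 above the bench.
- pointer_tip (a point): (mm) Tip of the pointed 4 mm rod (scriber) of the surface gauge fixed just beyond the cradle. It points back at the cradle, about 85 from its centre. Its height, 120 to 170 above the bench, is the focal height: the middle of the loupe rim's thickness belongs there. Gauge base 62 x 80 x 35, column 195 high, 70 beyond the tip. The pointer clamp slides on the column if knocked.
- loupe_lens (a point): (mm) Centre of the loupe's lens, half-way through its rim. Black reading lens, about 120 g: round rim, diameter 76, 14 thick, with a straight handle. It lies flat on the bench, this point 7 up. z is the lens axis (up); the handle points along -x, from 56 to 152 from the lens centre.
- loupe_grip (a point): (mm) Where to take the loupe: on its handle, 85 from the lens centre along -x, 10 above the bench. The handle is 18 wide (y) and 20 high, its underside on the bench.
- bottle: Clear spray-fluid bottle with a white cap, 56 mm in diameter, 130 mm high, origin under its centre; bystander.
- tape: Roll of clear tape lying flat, 80 mm in diameter, 20 mm high, origin under its centre; bystander.
- ring_gauge: Steel ring gauge, 44 mm in diameter, 14 mm high, lying flat, origin under its centre; bystander.
- screwdriver: Screwdriver 170 mm long, lying; bystander.
- jar: Small glass jar with a metal lid, 52 mm in diameter, 55 mm high, origin under its centre; bystander.
- tweezers: Steel tweezers 120 mm long, 9 mm high, lying; bystander.
There are look-alikes about, which are no part of the job. What is shaped like the part that bears barrel_mid but orange or purple is not meant. What is shaped like the part that bears loupe_lens but yellow is not meant.

How it is judged (in metres and radians):
On the way, in this order (a step that is already met when the one before it is completed fails the run):
1. the barrel lies released, at rest across both V-blocks of the cradle, within 11 mm of midway, while the loupe still lies on the bench (x of barrel_mid in the frame of cradle_seat between -0.011 and 0.011 m and y of barrel_mid in the frame of cradle_seat between -0.003 and 0.003 m and z of barrel_mid in the frame of cradle_seat between -0.003 and 0.003 m and angle between the x axis of barrel_mid and the x axis of cradle_seat, either way round below 0.08 rad and contact force between the fingers and barrel below 0.05 N and linear speed of barrel below 0.02 m/s and height (world z) of loupe_lens below 0.02 m), for 0.2 s.
2. the loupe is lifted off the bench in the gripper (height (world z) of loupe_lens above 0.05 m and contact force between the fingers and loupe above 1 N), for 0.2 s.
At the end, for the whole second after the job is handed in: Barrel across both V-blocks, within 11 mm of midway; loupe held still by its handle in the gripper, carried by nothing else, lens centre within 12 mm sideways of the barrel's middle and 6 mm of the pointer tip's height, level within 0.10 rad (x of barrel_mid in the frame of cradle_seat between -0.011 and 0.011 m and y of barrel_mid in the frame of cradle_seat between -0.003 and 0.003 m and z of barrel_mid in the frame of cradle_seat between -0.003 and 0.003 m and angle between the x axis of barrel_mid and the x axis of cradle_seat, either way round below 0.08 rad and horizontal distance between loupe_lens and barrel_mid below 0.012 m and z of loupe_lens in the frame of pointer_tip between -0.006 and 0.006 m and angle between loupe_lens's own z axis and vertical below 0.1 rad and linear speed of loupe below 0.02 m/s and angular speed of loupe below 0.15 rad/s and contact force between the fingers and loupe above 1 N and x of the grasp point in the frame of loupe_lens below -0.045 m and contact force between loupe and cradle below 0.05 N and contact force between each of loupe, the arm, the fingers and barrel below 0.05 N and contact force between loupe and gauge below 0.05 N); the arm keeps its last pose, push and grip.
It fails at once if the barrel is squeezed hard (more than 45 N a finger) (contact force between the fingers and barrel above 90 N).
It fails at once if the barrel is dropped (falls free by more than about 10 mm) or pressed into the cradle (contact force over 30 N) ((linear speed of barrel above 0.45 m/s and contact force between the fingers and barrel below 0.05 N) or contact force between barrel and cradle above 30 N).
It fails at once if the loupe touches the barrel (contact force between loupe and barrel above 0.5 N).
It fails at once if the surface gauge is bumped (over 1 N) or its pointer knocked more than 3 mm out of its setting (distance of pointer_tip from where it was at the start of the episode above 0.003 m or contact force between any of loupe, the arm, the fingers and gauge above 1 N).
It fails at once if a bystander is pushed away by more than 30 mm (distance of any of cap_a, cap_b, bottle, tape, ring_gauge, screwdriver, jar, tweezers from where it was at the start of the episode above 0.03 m).
It also fails if it takes over 54 s, if anything falls off the work surface, if the arm or the gripper's body presses on something with over 40 N, if the wrist force passes 120 N, or if a joint passes its speed limit or range.

## Robot

A 6-joint arm with a two-finger parallel gripper is mounted at the origin on the work surface. World frame = base frame: x ahead of the robot, y to its left, z up, the work surface at z = 0. Lengths are in mm, angles in rad, forces in N, time in s.
With the tool pointing down it reaches from about 350 to 875 mm from the base axis. Payload 4.2 kg.
Tool frame: the origin (TCP) lies midway between the tips of the shut fingers; the grasp point (between the pads) lies 19 mm behind it; z points along the fingers, y is the line along which they close (so a half turn about z gives the same grasp; the last joint's range is limited). The gripper opens to 85 mm and grips with 20 to 120 N. Pads are 22 mm wide; open, the fingers measure 114 mm over their backs; the gripper's body (76 mm by 85 mm) begins 54 mm behind the grasp point. The pads swing forward as they close: fully open they stand 13 mm farther back than shut.
Start: joints at [1.563, 0.385, 0.008, 0, -1.194, -0.259], TCP at [164.747, 602.875, 231.312] pointing down, gripper open.
Joint ranges: [-3.14, 3.14], [-1.21, 2.06], [-1.07, 1.41], [-3.16, 2.05], [-2.99, -0.16], [-3.1, 3.1]. Speed limits (rad/s): [2.79, 2.79, 3.14, 3.14, 3.14, 3.14].

## Interface

Orientations are given as a unit quaternion [x, y, z, w].
In Python, from bench import read_state, get_image, job_done gives the robot as it stands.
- The arm moves only by the tool servo_tool, never from a script. Its arguments are lists of equal length, an entry for each row: "rotation": the turn, a rotation vector about the world's x, y, z scaled (see below), a list of three; "slide": the shift along the world's x, y, z scaled (see below), a list of three; "grip": the opening, from -1 (shut) to 1 (fully open). In form: {"rotation": [[rx, ry, rz], ...], "slide": [[tx, ty, tz], ...], "grip": [grip, ...]}. A call has 1 to 8 rows; each row is the pose to reach, as a shift and turn from the pose commanded when the call began, turning the shorter way round; what a row does not reach only later rows make up. The controller multiplies each number of a shift by 0.2 m and each number of a turn by 360 degrees. A row lasts 1/8 s, in which the tool goes at most 62.5 mm and 10.7 degrees, less where a joint would pass 70% of its speed; a pose out of reach is approached as far as the arm can. A call with a number of a shift or a turn outside -1 to 1 is refused whole. A call with a gripper value outside its range is refused whole. The fingers move at their own pace and stop on an object; the grip force is fixed at half the most. Time passes only in rows, so rows that repeat a pose let the fingers close. It gives the time, the measured TCP pose, the force, the opening and the grip force at its end, in the units of the state.
- read_state(): the state, without advancing time (a new reading comes with each control period).
- get_image(name): name is "scene" or "side" or "wrist"; returns a dict with "image" (420x560x3 uint8, red, green, blue), "depth" (420x560 float32, mm along the optical axis (not along the pixel's ray), 0 where there is no reading), "camera_matrix" (3x3 intrinsics, pixels), "rvec" (rotation vector, rad) and "tvec" (3), from world to camera coordinates, as OpenCV has them; the wrist camera has in their place "hand_eye" (4x4, takes a point from camera to tool coordinates, whose origin is the TCP and whose axes are the flange's). Camera axes: x right, y down, z forward; pixel columns grow to the right and rows downward; lengths in mm; the calibration is good to about 2 mm. A picture is of the moment at which its call begins: read the wrist's pose just before it.
- job_done(): hands the job in; it is judged then, once.
The state is a dict: "clock": time; "joints": joint angles; "joint_vel": joint speeds; "joint_efforts": joint torques, N m; "position": TCP position; "ee_rot": TCP orientation; "contact_force": force on the tool from outside, world axes, zero at the start; "wrist_torque": the same for the moment, N m; "gripper_width": finger opening in mm; "grasp_force": force on a finger pad.
Only numpy, scipy, OpenCV 4.12 (cv2) and the standard library are available. Lean on these libraries where they do the work, as an engineer would, in place of code of your own. Each camera call takes 0.05 s, during which the arm holds its last target. There are 200 camera calls.

## Working session

There is one attempt and no reset: what is moved stays moved. The work goes in short steps, Python scripts to look and compute and a tool call to move; the robot and the scene stay as the last step left them, time stands still between calls to the robot, and variables do not carry over. Pictures are saved under pics/ and viewed, at most 10 in all, crops included, and the job is handed in when it is done.

Besides the shell and the picture viewer there is one more tool, called as name(argument=value, ...) on one line, values as JSON. servo_tool: Moves the arm, as the interface text tells. Shifts and turns lie within -1 to 1; 1 stands for 0.2 m of shift or 360 degrees of turn. Its arguments: {"type":"object","properties":{"rotation":{"type":"array","items":{"type":"array","items":{"type":"number","minimum":-1,"maximum":1}}},"slide":{"type":"array","items":{"type":"array","items":{"type":"number","minimum":-1,"maximum":1}}},"grip":{"type":"array","items":{"type":"number"}}},"required":["rotation","slide","grip"]}

```bash
mkdir -p pics
cat > h.py <<'E'
import numpy as np, cv2, pickle
from bench import read_state, get_image, job_done
from scipy.spatial.transform import Rotation as R
def grab(n):
    s=read_state(); d=get_image(n); d['s']=s
    pickle.dump(d,open(n+'.pkl','wb')); return d
def cloud(d):
    K=d['camera_matrix']; z=d['depth']; v,u=np.mgrid[:z.shape[0],:z.shape[1]]
    p=np.stack([(u-K[0,2])*z/K[0,0],(v-K[1,2])*z/K[1,1],z],-1)
    if 'hand_eye' in d:
        H=np.array(d['hand_eye']); p=p@H[:3,:3].T+H[:3,3]
        s=d['s']; return p@R.from_quat(s['ee_rot']).as_matrix().T+np.array(s['position'])
    M=cv2.Rodrigues(np.array(d['rvec'],float))[0]
    return (p-np.array(d['tvec']).ravel())@M
def save(img,f): cv2.imwrite('pics/'+f,img[...,::-1])
E
python3 - <<'E'
from h import *
a=grab('scene');b=grab('side');
for n,d in (('scene',a),('side',b)): save(cv2.resize(d['image'],(800,600),interpolation=cv2.INTER_CUBIC),n+'.png')
print(read_state())
E
```

```text
{'clock': 0.1, 'joints': array([ 1.56260720e+00,  3.85479838e-01,  6.75416814e-03, -4.12336830e-04,
       -1.19400543e+00, -2.58593608e-01]), 'joint_vel': array([ 0.00014571, -0.00214366,  0.00380946,  0.00035097, -0.00082446,
        0.00011843]), 'joint_efforts': array([-1.98051766e-04, -3.93319309e+01,  1.88929367e+01,  4.19796243e+00,
       -2.59095148e-03,  5.13536307e-06]), 'position': array([164.6243249 , 602.38609981, 230.33097374]), 'ee_rot': array([ 9.91105957e-01, -1.33071443e-01, -6.93297025e-05,  9.83742579e-04]), 'contact_force': array([0.72206295, 0.47789072, 0.16289675]), 'wrist_torque': array([ 0.03756071, -0.05293614, -0.00651422]), 'grasp_force': 0.0, 'gripper_width': 85.16424123302428}
```

View pics/scene.png

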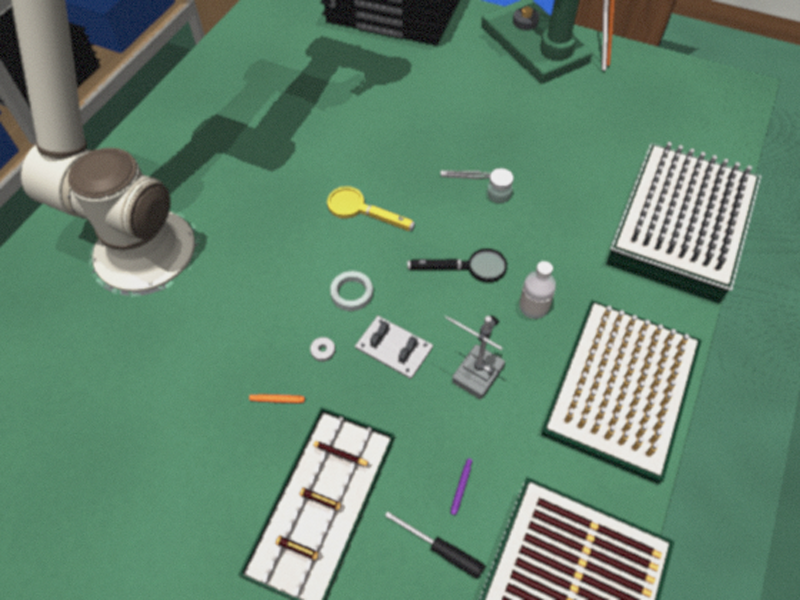

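View pics/side.png

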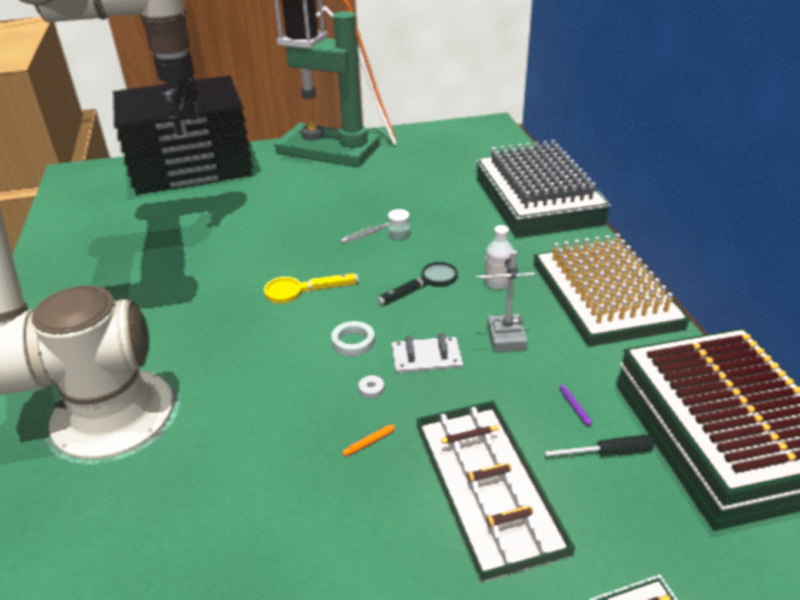

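The scene view (800 px) shows these barrel candidates:
- dark red tube without a clip at (341,453)
- clipped caps at (320,498) and (298,547)
- orange rod at (277,398) and purple rod at (461,487)
- boxed barrels at (590,545)

I choose (341,453). The loupe is the black one, lens at (487,265); the yellow one at (346,201) is not meant. The cradle is at (394,346) and the pointer tip at (446,317). Next come the coordinates and a close crop to check.

Run:
```python
from h import *
d=pickle.load(open('scene.pkl','rb'));P=cloud(d)
for n,u,v in [('barrelL',316,444),('barrel',341,453),('barrelR',367,464),('capA',320,498),('capB',298,547),('lens',487,265),('handle_end',410,264),('handle_in',468,265),('vb1',379,332),('vb2',408,349),('cr_l',357,346),('cr_t',385,318),('cr_r',432,348),('cr_b',409,375),('tip',446,317),('bottle',544,270),('gauge',488,325),('tray1',323,411),('tray2',393,436),('tape',351,290),('ring',322,348)]:
    i,j=round(v*.7),round(u*.7); w=P[i-1:i+2,j-1:j+2].reshape(-1,3); print(n,np.round(P[i,j]),np.round(np.median(w,0)))
im=d['image']
c=lambda x,y,w,h,s: cv2.resize(im[y:y+h,x:x+w],(w*s,h*s),interpolation=cv2.INTER_CUBIC)
save(np.vstack([c(205,275,100,60,8)[:300*2],]),'crop_b.png')
g=c(235,160,130,100,6); save(g,'crop_g.png')
b=pickle.load(open('side.pkl','rb'));im=b['image']; save(c(265,160,120,100,6),'crop_s.png')
```

```text
barrelL [ 524. -225.   38.] [ 524. -225.   35.]
barrel [ 569. -220.   40.] [ 569. -220.   39.]
barrelR [ 613. -216.   25.] [ 613. -216.   25.]
capA [ 574. -300.   40.] [ 574. -300.   43.]
capB [ 581. -379.   46.] [ 581. -379.   42.]
lens [643. 244.  11.] [643. 244.  12.]
handle_end [508. 178.  20.] [508. 179.  20.]
handle_in [611. 226.  15.] [611. 226.  15.]
vb1 [521.  13.  30.] [521.  13.  31.]
vb2 [586.   3.  31.] [586.   3.  31.]
cr_l [493. -20.  10.] [493. -20.  10.]
cr_t [512.  59.  -1.] [513.  58.  -0.]
cr_r [617.  34.   4.] [617.  34.   4.]
cr_b [603. -34.  12.] [603. -35.  11.]
tip [644.  20. 154.] [615. 104.   3.]
bottle [757. 192. 131.] [757. 192. 132.]
gauge [716.  18. 185.] [716.  18. 185.]
tray1 [ 500. -162.   16.] [ 499. -161.   16.]
tray2 [ 629. -153.   23.] [ 628. -151.   21.]
tape [423.  90.  -3.] [424.  87.   1.]
ring [433. -48.  -1.] [433. -49.   1.]
```

View pics/crop_b.png

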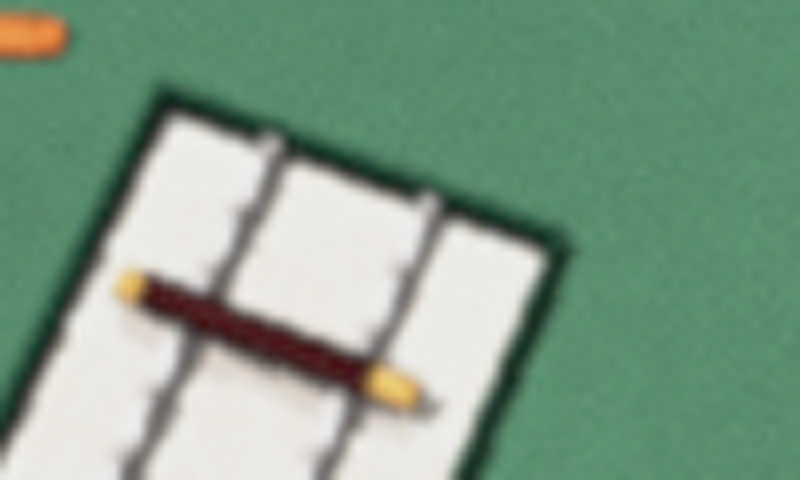

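View pics/crop_g.png

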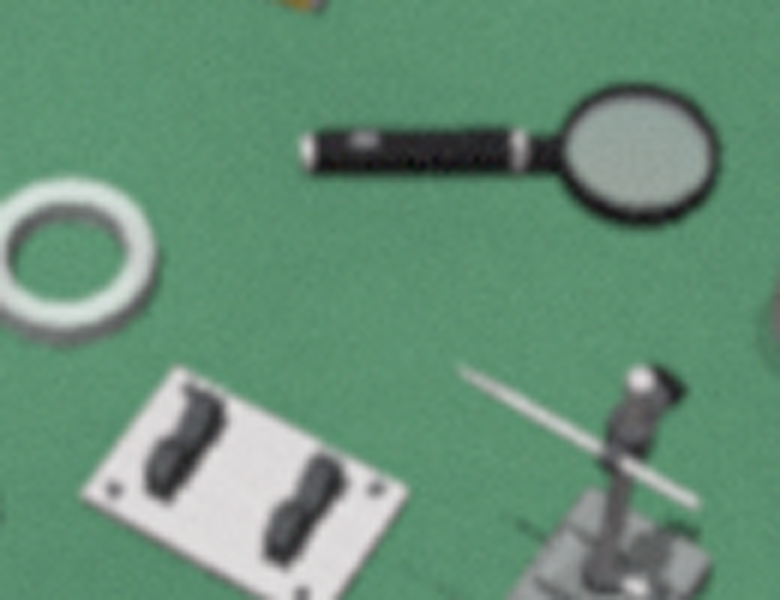

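View pics/crop_s.png

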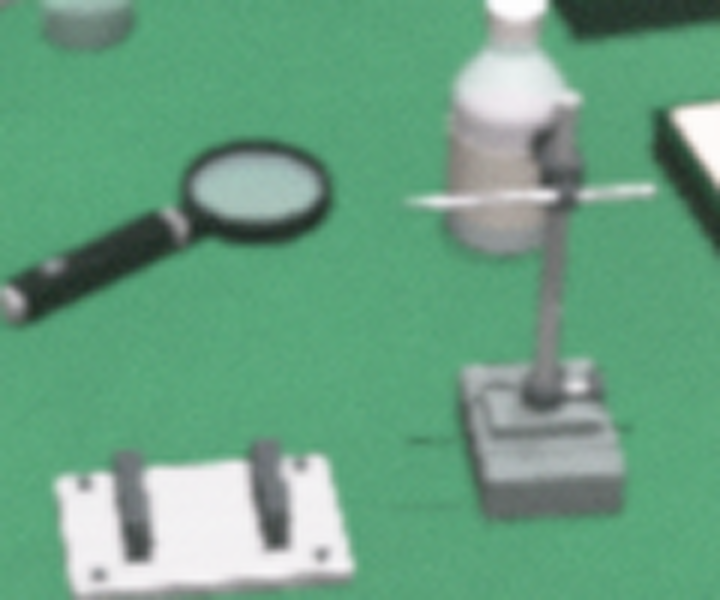

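The crops confirm the choice: the clipless barrel runs from (118,285) to (430,405) in the barrel crop, with the brass thread end on the right. The pointer tip is at (460,368) in the scene crop and (407,201) in the side crop. I'll start moving and take wrist pictures on the way.

servo_tool(rotation=[[0, 0, 0.02], [0, 0, 0.04], [0, 0, 0.055], [0, 0, 0.055], [0, 0, 0.055], [0, 0, 0.055]], slide=[[0.2, -0.2, 0.05], [0.4, -0.4, 0.1], [0.6, -0.6, 0.15], [0.8, -0.8, 0.15], [1, -1, 0.15], [1, -1, 0.15]], grip=[0.2, 0.2, 0.2, 0.2, 0.2, 0.2])

```text
clock: 0.85
position: [366.5, 400.1, 261.1]
ee_rot: [0.999, 0.037, -0.0, 0.0]
contact_force: [0.8, -0.1, -1.1]
gripper_width: 51.3
grasp_force: 0.0
```

servo_tool(rotation=[[0, 0, 0], [0, 0, 0], [0, 0, 0], [0, 0, 0], [0, 0, 0], [0, 0, 0], [0, 0, 0]], slide=[[0.2, -0.2, 0], [0.4, -0.4, 0], [0.6, -0.6, 0], [0.8, -0.8, 0], [0.9, -1, 0], [0.9, -1, 0], [0.9, -1, 0]], grip=[0.2, 0.2, 0.2, 0.2, 0.2, 0.2, 0.2])

```text
clock: 1.72
position: [544.4, 203.5, 260.9]
ee_rot: [0.999, 0.04, -0.0, 0.0]
contact_force: [0.2, -0.7, 0.9]
gripper_width: 50.9
grasp_force: 0.0
```

Run:
```python
from h import *
import shutil
d=grab('wrist'); shutil.copy('wrist.pkl','w_loupe.pkl'); print(d['s']['position'],d['s']['ee_rot'],d['s']['clock'])
H=np.array(d['hand_eye']);print(H.round(3));print(d['camera_matrix'])
P=cloud(d); print(P[::419,::559].round().tolist(), P[210,280])
save(d['image'],'w1.png')
a=pickle.load(open('scene.pkl','rb'));b=pickle.load(open('side.pkl','rb'))
Ms=[q['camera_matrix']@np.c_[cv2.Rodrigues(np.array(q['rvec'],float))[0],np.array(q['tvec']).ravel()] for q in(a,b)]
X=cv2.triangulatePoints(*Ms,np.array([[311.7],[221.3]]),np.array([[332.8],[193.5]])).ravel();X=X[:3]/X[3];print('tip',X)
for M,p in zip(Ms,[(311.7,221.3),(332.8,193.5)]): q=M@np.r_[X,1]; print(q[:2]/q[2]-p)
```

```text
[544.44749371 203.50529871 260.90622639] [ 9.99216925e-01  3.95653809e-02 -3.41333396e-04  1.76088353e-05] 1.725
[[-1.00000e-03 -9.57000e-01 -2.91000e-01  7.51510e+01]
 [ 1.00000e+00 -1.00000e-03  1.00000e-03 -1.07900e+00]
 [-1.00000e-03 -2.91000e-01  9.57000e-01 -1.42961e+02]
 [ 0.00000e+00  0.00000e+00  0.00000e+00  1.00000e+00]]
[[357.80384003   0.         275.73211955]
 [  0.         357.80384003 212.59486648]
 [  0.           0.           1.        ]]
[[[697.0, 492.0, 1.0], [740.0, -64.0, 1.0]], [[554.0, 262.0, 346.0], [562.0, 148.0, 346.0]]] [500.82271075 195.75563924   1.28974226]
tip [643.81822714  20.19096684 154.67857025]
[0.16361289 0.41364468]
[-0.30070743 -0.23136531]
```

View pics/w1.png

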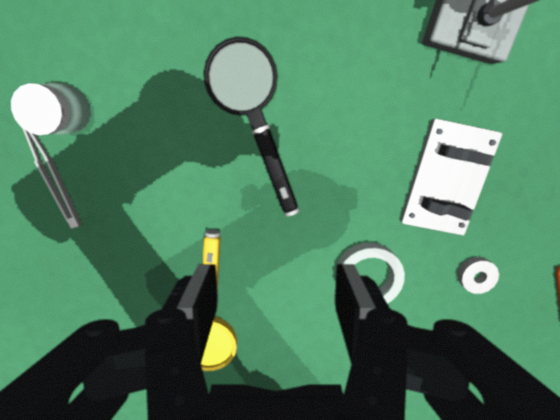

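The wrist view shows the loupe lens at (240,76) with the handle end at (291,211). The cradle corners are at (436,120), (501,132), (466,235) and (402,221). I'll move on towards the barrel.

servo_tool(rotation=[[0, 0, 0], [0, 0, 0], [0, 0, 0], [0, 0, 0], [0, 0, 0]], slide=[[0, -0.3, 0], [0, -0.6, 0], [0, -0.9, 0], [0, -1, 0], [0, -1, 0]], grip=[0.2, 0.2, 0.2, 0.2, 0.2])

```text
clock: 2.4
position: [544.7, 3.0, 261.4]
ee_rot: [0.999, 0.039, 0.0, -0.0]
contact_force: [-0.2, 1.2, -1.1]
gripper_width: 51.4
grasp_force: 0.0
```

```bash
cat >> h.py <<'E'
def ray(d,u,v,z):
    K=d['camera_matrix']; r=np.array([(u-K[0,2])/K[0,0],(v-K[1,2])/K[1,1],1.])
    if 'hand_eye' in d:
        H=np.array(d['hand_eye']);Rt=R.from_quat(d['s']['ee_rot']).as_matrix()
        o=Rt@H[:3,3]+d['s']['position']; r=Rt@H[:3,:3]@r
    else:
        M=cv2.Rodrigues(np.array(d['rvec'],float))[0]; o=-M.T@np.array(d['tvec']).ravel(); r=M.T@r
    return o+r*(z-o[2])/r[2]
def cradle(d):
    P=cloud(d);im=d['image'].astype(int)
    m=(im.min(-1)>150)&(abs(P[...,2]-10)<6)&(abs(P[...,0]-554)<85)&(abs(P[...,1]-8)<65)
    m=cv2.morphologyEx(m.astype(np.uint8),cv2.MORPH_CLOSE,np.ones((3,3)))
    n,l,st,_=cv2.connectedComponentsWithStats(m); k=1+st[1:,4].argmax()
    v,u=np.nonzero(l==k); q=np.array([ray(d,a,b,10)[:2] for a,b in zip(u,v)],np.float32)
    print('cradle base',cv2.minAreaRect(q),len(q))
    m=(abs(P[...,2]-36)<8)&(im.max(-1)<110)&(abs(P[...,0]-554)<60)&(abs(P[...,1]-8)<40)
    q=P[m]; print('vb pts',len(q),q.mean(0)); 
    for s in (0,1):
        w=q[(q[:,0]>554)==s]; print('  vb',w.mean(0),w.min(0),w.max(0))
E
python3 - <<'E'
from h import *
import shutil
d=pickle.load(open('w_loupe.pkl','rb')); cradle(d)
P=cloud(d);im=d['image'].astype(int)
v,u=np.nonzero((im.max(-1)<60)&(P[...,2]>3)&(P[...,2]<40)&(P[...,0]>470)&(P[...,1]>150)&(P[...,1]<300))
q=P[v,u];print(len(q),q.min(0),q.max(0))
c=np.zeros(im.shape[:2],np.uint8);
# grey lens disc / rim outer: black pixels beyond narrow part
uv=np.array([(a,b) for a,b in zip(u,v) if b<115],np.int32); e=cv2.fitEllipse(cv2.convexHull(uv[:,None][uv[:,1]<100])) ; print('ellipse',e)
L=ray(d,*e[0],10);print('lens',L)
hp=np.array([ray(d,a,b,17)[:2] for a,b in zip(u,v) if b>135],np.float32);r=cv2.minAreaRect(hp);print('handle',r)
print('end',ray(d,291,214,10))
d=grab('wrist'); shutil.copy('wrist.pkl','w_bar.pkl'); print(d['s']['position'],d['s']['ee_rot'],d['s']['clock'])
cradle(d)
P=cloud(d);im=d['image'].astype(int);hsv=cv2.cvtColor(d['image'],cv2.COLOR_RGB2HSV)
m=(im[...,0]-np.maximum(im[...,1],im[...,2]/1)>25)&(abs(P[...,1]+220)<30)&(abs(P[...,0]-569)<65)&(P[...,2]>20)&(P[...,2]<50)
v,u=np.nonzero(m);q=np.array([ray(d,a,b,32)[:2] for a,b in zip(u,v)],np.float32);print('barrel',cv2.minAreaRect(q),len(q),P[m].mean(0),P[m][:,2].max())
save(d['image'],'w2.png')
E
```

```text
cradle base ((553.9779052734375, 9.760921478271484), (76.0395278930664, 119.66728210449219), 83.13959503173828) 5663
vb pts 953 [554.8549643   12.86346335  36.00991885]
  vb [525.74091725  16.21769895  35.88940665] [517.67903349  -9.2955489   28.00027836] [532.88042431  38.31905616  43.77970939]
  vb [584.39987462   9.45958791  36.13221454] [577.08132702 -17.09078865  28.00972495] [591.97486654  30.21818702  43.34665843]
1774 [505.42799448 178.83008813   3.85289804] [679.11631535 285.29303907  22.7246686 ]
ellipse ((239.54519653320312, 75.5238265991211), (71.63030242919922, 76.21874237060547), 173.49270629882812)
lens [644.17020902 249.40673452  10.        ]
handle ((547.5123291015625, 203.63955688476562), (90.4925537109375, 18.202598571777344), 24.969955444335938)
end [499.58274451 183.05036805  10.        ]
[544.66649183   2.98645907 261.4410142 ] [ 9.99233423e-01  3.91473248e-02  1.77581600e-04 -1.49815245e-04] 2.4
cradle base ((554.2244262695312, 9.444244384765625), (75.74810791015625, 119.67854309082031), 83.1585922241211) 5368
vb pts 1051 [556.37671844  10.07299111  36.04838509]
  vb [525.66168597  13.41443025  35.92919793] [516.99615877  -9.7112808   28.02199979] [533.07914368  36.43055587  43.27873398]
  vb [584.46223082   7.01761324  36.15736862] [577.2502619  -16.89855721  28.0090345 ] [592.15114019  30.08596806  43.61402748]
barrel ((565.8029174804688, -218.62353515625), (93.83080291748047, 10.407261848449707), 3.68149471282959) 724 [ 566.29730158 -215.94643553   36.28086471] 39.313583539796525
```

View pics/w2.png

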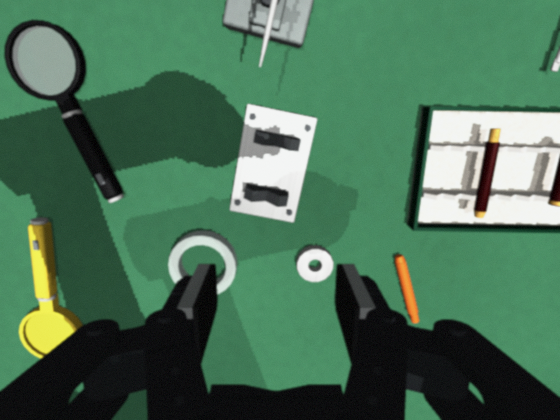

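This view shows the cradle at (273,163) and the clipless barrel with brass ends at (488,172). The pointer tip is at (262,66). I'll approach the barrel.

servo_tool(rotation=[[0, 0, -0.002], [0, 0, -0.002], [0, 0, -0.002], [0, 0, -0.002], [0, 0, -0.002]], slide=[[0.03, -0.3, 0], [0.06, -0.6, -0.1], [0.1, -0.9, -0.3], [0.1, -1, -0.5], [0.1, -1, -0.5]], grip=[0.2, 0.2, 0.2, 0.2, 0.2])

```text
clock: 3.08
position: [562.7, -196.6, 156.7]
ee_rot: [0.999, 0.033, -0.005, -0.001]
contact_force: [0.4, -0.4, 0.4]
gripper_width: 50.9
grasp_force: 0.0
```

Run:
```python
from h import *
d=pickle.load(open('w_bar.pkl','rb'))
print('tip ray at 154.7',ray(d,262,66,154.7),ray(d,262,66,145))
d=grab('wrist');s=d['s'];print(s['position'],2*np.degrees(np.arctan2(*s['ee_rot'][1::-1])),s['clock'],s['contact_force'])
P=cloud(d);im=d['image'].astype(int)
m=(im[...,0]-im[...,2]>25)&(abs(P[...,1]+219)<30)&(abs(P[...,0]-566)<65)&(P[...,2]>20)&(P[...,2]<50)
v,u=np.nonzero(m)
for z in (31,33): q=np.array([ray(d,a,b,z)[:2] for a,b in zip(u,v)],np.float32);print('barrel',cv2.minAreaRect(q),len(q))
print(P[m].mean(0),np.percentile(P[m],[1,99],axis=0))
```

```text
tip ray at 154.7 [642.36017867  20.38722366 154.7       ] [643.24992498  20.79467144 145.        ]
[ 562.74440561 -196.62524223  156.69764885] 3.7272194834409307 3.075 [ 0.41012082 -0.3809936   0.39642946]
barrel ((565.8235473632812, -217.3288116455078), (96.50477600097656, 11.381559371948242), 3.855980157852173) 1006
barrel ((566.369384765625, -217.1314239501953), (95.78453063964844, 11.296621322631836), 3.8559799194335938) 1006
[ 563.7113799  -217.84122974   35.87814858] [[ 520.08348578 -224.34366731   30.00316409]
 [ 613.74728925 -210.76449108   38.45201195]]
```

servo_tool(rotation=[[0, 0, 0], [0, 0, 0], [0, 0, 0], [0, 0, 0], [0, 0, 0], [0, 0, 0]], slide=[[0.007, -0.104, 0], [0.007, -0.104, -0.2], [0.007, -0.104, -0.4], [0.007, -0.104, -0.5], [0.007, -0.104, -0.5], [0.007, -0.104, -0.5]], grip=[0.1, 0.1, 0.1, 0.1, 0.1, 0.1])

```text
clock: 3.88
position: [568.0, -217.8, 63.5]
ee_rot: [0.999, 0.034, 0.002, 0.001]
contact_force: [0.5, 0.2, -0.4]
gripper_width: 47.0
grasp_force: 0.0
```

Run:
```python
from h import *
d=grab('wrist');s=d['s'];print(s['position'],2*np.degrees(np.arctan2(*s['ee_rot'][1::-1])),s['clock'],s['contact_force'])
P=cloud(d);im=d['image'].astype(int)
m=(im[...,0]-im[...,2]>25)&(abs(P[...,1]+219)<30)&(abs(P[...,0]-566)<65)&(P[...,2]>20)&(P[...,2]<50)
v,u=np.nonzero(m)
q=np.array([ray(d,a,b,32)[:2] for a,b in zip(u,v)],np.float32);print('barrel',cv2.minAreaRect(q),len(q))
print(np.percentile(P[m],[1,50,99],axis=0))
save(d['image'],'w3.png')
```

```text
[ 568.01589279 -217.78135401   63.50635226] 3.8794653595424102 3.875 [ 0.48761397  0.20102659 -0.43996583]
barrel ((565.8541259765625, -217.93406677246094), (97.63656616210938, 10.708008766174316), 3.1366770267486572) 1793
[[ 520.03316908 -224.49973393   29.9587817 ]
 [ 552.9630571  -218.07676431   35.94668133]
 [ 613.85894238 -210.52657191   38.19164375]]
```

View pics/w3.png

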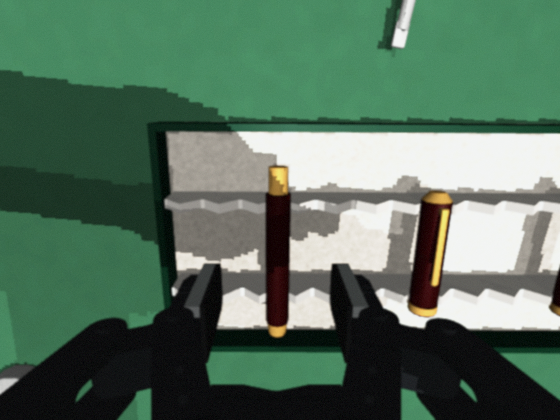

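The barrel at (278,250) is centred between the open fingers; the clipped cap at (430,250) stays clear. I'll descend and close part way.

servo_tool(rotation=[[0, 0, 0], [0, 0, 0], [0, 0, 0], [0, 0, 0], [0, 0, 0], [0, 0, 0], [0, 0, 0]], slide=[[0, 0, -0.1], [0, 0, -0.2], [0, 0, -0.236], [0, 0, -0.236], [0, 0, -0.236], [0, 0, -0.236], [0, 0, -0.236]], grip=[0.1, 0.1, 0.1, -0.3, -0.5, -0.6, -0.6])

```text
clock: 4.8
position: [566.4, -218.0, 14.6]
ee_rot: [0.999, 0.033, 0.0, 0.0]
contact_force: [0.3, -0.3, -0.2]
gripper_width: 17.1
grasp_force: 0.0
```

servo_tool(rotation=[[0, 0, 0], [0, 0, 0], [0, 0, 0]], slide=[[0, 0, 0], [0, 0, 0], [0, 0, 0]], grip=[-0.66, -0.68, -0.68])

```text
clock: 5.18
position: [566.2, -218.0, 14.1]
ee_rot: [0.999, 0.033, 0.0, 0.0]
contact_force: [-0.6, 0.3, 0.3]
gripper_width: 13.9
grasp_force: 0.2
```

servo_tool(rotation=[[0, 0, 0], [0, 0, 0]], slide=[[0, 0, 0], [0, 0, 0]], grip=[-0.7, -0.7])

```text
clock: 5.42
position: [566.2, -218.2, 14.2]
ee_rot: [0.999, 0.033, 0.0, 0.0]
contact_force: [0.4, -2.5, 1.4]
gripper_width: 12.9
grasp_force: 1.1
```

servo_tool(rotation=[[0, 0, 0], [0, 0, 0]], slide=[[0, 0, 0], [0, 0, 0]], grip=[-0.71, -0.71])

```text
clock: 5.68
position: [566.3, -218.3, 14.3]
ee_rot: [0.999, 0.033, 0.0, 0.0]
contact_force: [0.2, -4.1, 0.3]
gripper_width: 12.3
grasp_force: 1.9
```

servo_tool(rotation=[[0, 0, 0], [0, 0, 0]], slide=[[0, -0.002, 0], [0, -0.004, 0]], grip=[-0.72, -0.73])

```text
clock: 5.92
position: [566.3, -218.7, 14.3]
ee_rot: [0.999, 0.033, 0.0, -0.0]
contact_force: [-0.2, -1.8, 2.3]
gripper_width: 11.5
grasp_force: 6.2
```

servo_tool(rotation=[[0, 0, 0], [0, 0, 0]], slide=[[0, 0, 0], [0, 0, 0]], grip=[-0.74, -0.74])

```text
clock: 6.18
position: [566.3, -218.6, 14.3]
ee_rot: [0.999, 0.033, 0.0, 0.0]
contact_force: [-0.4, -2.7, 2.4]
gripper_width: 11.7
grasp_force: 13.1
```

servo_tool(rotation=[[0, 0, 0], [0, 0, 0]], slide=[[0, 0, 0], [0, 0, 0]], grip=[-0.75, -0.75])

```text
clock: 6.42
position: [566.3, -218.7, 14.3]
ee_rot: [0.999, 0.033, 0.0, 0.0]
contact_force: [-0.2, -3.1, 3.6]
gripper_width: 10.8
grasp_force: 20.4
```

servo_tool(rotation=[[0, 0, 0], [0, 0, 0]], slide=[[0, 0, 0], [0, 0, 0]], grip=[-0.76, -0.76])

```text
clock: 6.68
position: [566.3, -218.7, 14.2]
ee_rot: [0.999, 0.033, 0.0, 0.0]
contact_force: [0.3, -2.1, 4.0]
gripper_width: 10.7
grasp_force: 28.1
```

The grip reads 28 N, which is inside the 20–30 N range. I'll lift slowly.

servo_tool(rotation=[[0, 0, 0], [0, 0, 0], [0, 0, 0], [0, 0, 0], [0, 0, 0], [0, 0, 0], [0, 0, 0], [0, 0, 0]], slide=[[0, 0, 0.03], [0, 0, 0.07], [0, 0, 0.15], [0, 0, 0.25], [0, 0, 0.37], [0, 0, 0.5], [0, 0, 0.6], [0, 0, 0.6]], grip=[-0.76, -0.76, -0.76, -0.76, -0.76, -0.76, -0.76, -0.76])

```text
clock: 7.68
position: [567.4, -218.8, 136.8]
ee_rot: [0.999, 0.033, 0.003, 0.0]
contact_force: [0.4, 0.4, -0.3]
gripper_width: 10.3
grasp_force: 27.8
```

Run:
```python
from h import *
d=grab('wrist');s=d['s'];print(s['position'],s['joints'],s['gripper_width'],s['grasp_force'],2*np.degrees(np.arctan2(*s['ee_rot'][1::-1])))
H=np.array(d['hand_eye']);P=cloud(d);im=d['image'].astype(int)
T=(P-s['position'])@R.from_quat(s['ee_rot']).as_matrix()
m=(im[...,0]-im[...,2]>25)&(abs(T[...,1])<30)&(abs(T[...,0])<65)&(T[...,2]>-40)&(T[...,2]<5)
v,u=np.nonzero(m);z=s['position'][2]+18
q=np.array([ray(d,a,b,z+1)[:2] for a,b in zip(u,v)],np.float32);print('barrel',cv2.minAreaRect(q),len(q))
print('tool',np.percentile(T[m],[1,50,99],axis=0))
t=T[m]; 
for a,b in((-48,-30),(-20,0),(0,20),(30,50)): 
    w=t[(t[:,0]>a)&(t[:,0]<b)]; print(a,b,len(w),w.mean(0) if len(w) else '',w[:,2].min() if len(w) else '')
```

```text
[ 567.36994845 -218.8074026   136.84954233] [-1.02075000e-01  4.33661155e-01 -1.67853360e-01  2.23733671e-04
 -9.64047066e-01  1.73924998e+00] 10.264701515653472 27.800115644931793 3.8104982571346113
barrel ((571.3532104492188, -217.74264526367188), (89.89836883544922, 10.723423957824707), 3.4527745246887207) 2044
tool [[-37.59986534  -5.66427618 -23.65109692]
 [ 35.33940476  -0.54459501 -21.16624097]
 [ 47.87708872   3.92496453 -14.94518597]]
-48 -30 363 [-33.85351974  -0.86493284 -22.09185515] -23.94813137746872
-20 0 72 [-18.58140982   1.71051236 -21.89044297] -23.818319818463987
0 20 0  
30 50 1146 [ 41.38547294  -0.90726247 -19.98349012] -24.061908768957405
```

The barrel is held level and centred: about 0.5 mm off along its axis, and 17 mm above the TCP. The wrist camera sits on the gauge side, so I'll turn the tool half round (−190.6°) while carrying to keep it clear of the pointer.

servo_tool(rotation=[[0, 0, -0.015], [0, 0, -0.035], [0, 0, -0.06], [0, 0, -0.088], [0, 0, -0.116], [0, 0, -0.144], [0, 0, -0.172], [0, 0, -0.2]], slide=[[0, 0.03, 0], [0, 0.08, 0], [0, 0.15, 0], [0, 0.22, 0], [0, 0.29, 0], [0, 0.36, 0], [0, 0.43, 0], [0, 0.5, 0]], grip=[-0.76, -0.76, -0.76, -0.76, -0.76, -0.76, -0.76, -0.76])

```text
clock: 8.72
position: [565.2, -118.2, 132.8]
ee_rot: [0.826, -0.563, -0.001, 0.001]
contact_force: [-0.6, -0.1, -0.0]
gripper_width: 10.6
grasp_force: 27.8
```

servo_tool(rotation=[[0, 0, -0.028], [0, 0, -0.056], [0, 0, -0.084], [0, 0, -0.112], [0, 0, -0.14], [0, 0, -0.164], [0, 0, -0.184], [0, 0, -0.2]], slide=[[0, 0.07, 0], [0, 0.14, 0], [-0.01, 0.21, 0], [-0.02, 0.28, 0], [-0.03, 0.35, 0], [-0.04, 0.41, 0], [-0.05, 0.46, 0], [-0.06, 0.5, 0]], grip=[-0.76, -0.76, -0.76, -0.76, -0.76, -0.76, -0.76, -0.76])

```text
clock: 9.72
position: [553.1, -18.4, 132.8]
ee_rot: [-0.339, 0.941, 0.0, -0.001]
contact_force: [0.4, 0.1, -1.3]
gripper_width: 11.1
grasp_force: 27.8
```

servo_tool(rotation=[[0, 0, -0.02], [0, 0, -0.045], [0, 0, -0.07], [0, 0, -0.095], [0, 0, -0.115], [0, 0, -0.1296], [0, 0, -0.1296], [0, 0, -0.1296]], slide=[[0, 0.05, 0], [0, 0.1, 0], [0, 0.13, 0], [0, 0.142, 0], [0, 0.142, -0.05], [0, 0.142, -0.1], [0, 0.142, -0.15], [0, 0.142, -0.15]], grip=[-0.76, -0.76, -0.76, -0.76, -0.76, -0.76, -0.76, -0.76])

```text
clock: 10.72
position: [553.1, 9.4, 102.6]
ee_rot: [0.059, 0.998, -0.0, -0.002]
contact_force: [0.7, -0.0, -0.4]
gripper_width: 10.8
grasp_force: 27.8
```

Run:
```python
from h import *
d=grab('wrist');s=d['s'];print(s['clock'],s['position'],s['ee_rot'],s['gripper_width'],s['grasp_force'],2*np.degrees(np.arctan2(*s['ee_rot'][1::-1])))
P=cloud(d);im=d['image'].astype(int)
T=(P-s['position'])@R.from_quat(s['ee_rot']).as_matrix()
m=(im[...,0]-im[...,2]>25)&(abs(T[...,1])<30)&(abs(T[...,0])<65)&(T[...,2]>-40)&(T[...,2]<5)
v,u=np.nonzero(m);print('tool',np.percentile(T[m],[1,50,99],axis=0))
q=T[m][:,:2].astype(np.float32);print(cv2.minAreaRect(q))
cradle(d)
save(d['image'],'w4.png')
```

```text
10.725 [553.12873118   9.43042766 102.64551622] [ 5.93303468e-02  9.98237043e-01 -4.68164815e-04 -1.58041080e-03] 10.765442870292054 27.78489500284195 173.19723877316287
tool [[-39.18643199  -4.28810215 -23.57571475]
 [ 32.18660699   0.81650845 -21.19966024]
 [ 46.00064277   6.00752882 -14.51837795]]
((2.587512969970703, 0.839078426361084), (87.34640502929688, 11.010048866271973), 0.7371227145195007)
cradle base ((553.4190063476562, 9.134101867675781), (75.47577667236328, 118.07056427001953), 83.0362548828125) 7112
vb pts 1601 [528.44567174  12.51892012  36.28189267]
  vb [522.71399264  13.44402013  36.60466573] [515.37052999 -10.11370333  28.05574681] [532.56358723  37.06907041  43.58765225]
  vb [579.01103703   4.35760834  33.43436106] [574.63141449 -17.17856272  28.03155048] [586.9255135   29.75861242  38.34067828]
```

View pics/w4.png

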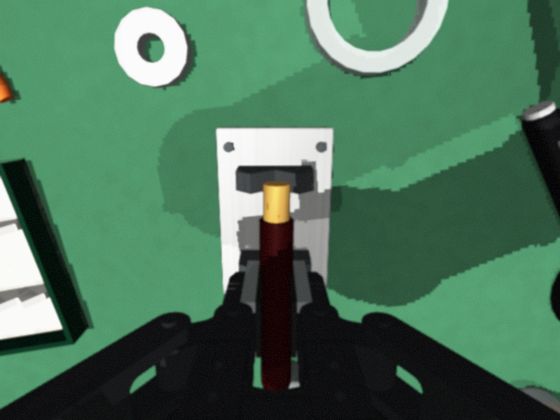

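The barrel hangs over the cradle along its centre line: the cradle spans columns 217–332 and the barrel is at 277. I'll lower it slowly.

servo_tool(rotation=[[0, 0, 0], [0, 0, 0], [0, 0, 0], [0, 0, 0], [0, 0, 0], [0, 0, 0], [0, 0, 0], [0, 0, 0]], slide=[[0.003, -0.002, -0.05], [0.003, -0.002, -0.12], [0.003, -0.002, -0.2], [0.003, -0.002, -0.28], [0.003, -0.002, -0.34], [0.003, -0.002, -0.375], [0.003, -0.002, -0.39], [0.003, -0.002, -0.39]], grip=[-0.76, -0.76, -0.76, -0.76, -0.76, -0.76, -0.76, -0.76])

```text
clock: 11.78
position: [554.9, 9.3, 26.2]
ee_rot: [0.06, 0.998, 0.0, 0.0]
contact_force: [1.0, 0.2, -0.2]
gripper_width: 11.0
grasp_force: 27.8
```

servo_tool(rotation=[[0, 0, 0], [0, 0, 0], [0, 0, 0]], slide=[[0, 0, -0.006], [0, 0, -0.014], [0, 0, -0.014]], grip=[-0.76, -0.76, -0.76])

```text
clock: 12.15
position: [554.7, 9.3, 23.4]
ee_rot: [0.06, 0.998, 0.0, 0.0]
contact_force: [-0.3, -0.2, -0.7]
gripper_width: 11.2
grasp_force: 27.8
```

servo_tool(rotation=[[0, 0, 0], [0, 0, 0], [0, 0, 0]], slide=[[0, 0, -0.005], [0, 0, -0.009], [0, 0, -0.009]], grip=[-0.76, -0.76, -0.76])

```text
clock: 12.52
position: [554.8, 9.3, 21.5]
ee_rot: [0.06, 0.998, -0.0, -0.0]
contact_force: [1.3, 0.1, -1.4]
gripper_width: 10.9
grasp_force: 27.8
```

servo_tool(rotation=[[0, 0, 0], [0, 0, 0]], slide=[[0, 0, -0.004], [0, 0, -0.004]], grip=[-0.76, -0.76])

```text
clock: 12.78
position: [554.8, 9.0, 21.1]
ee_rot: [0.06, 0.998, -0.0, 0.0]
contact_force: [-0.9, -1.4, 2.3]
gripper_width: 11.0
grasp_force: 28.1
```

servo_tool(rotation=[[0, 0, 0], [0, 0, 0], [0, 0, 0]], slide=[[0, -0.003, 0], [0, -0.003, -0.003], [0, -0.003, -0.003]], grip=[-0.76, -0.76, -0.76])

```text
clock: 13.15
position: [554.9, 8.5, 20.5]
ee_rot: [0.06, 0.998, -0.0, 0.0]
contact_force: [-1.4, -2.6, 5.3]
gripper_width: 10.8
grasp_force: 28.3
```

The V-blocks now carry the barrel at about 5 N. I'll release slowly.

servo_tool(rotation=[[0, 0, 0], [0, 0, 0], [0, 0, 0], [0, 0, 0], [0, 0, 0], [0, 0, 0], [0, 0, 0], [0, 0, 0]], slide=[[0, 0, 0], [0, 0, 0], [0, 0, 0], [0, 0, 0], [0, 0, 0], [0, 0, 0], [0, 0, 0], [0, 0, 0]], grip=[-0.74, -0.72, -0.7, -0.68, -0.65, -0.6, -0.5, -0.4])

```text
clock: 14.15
position: [554.8, 8.7, 20.1]
ee_rot: [0.06, 0.998, 0.0, 0.0]
contact_force: [-0.0, 0.5, -1.3]
gripper_width: 25.2
grasp_force: 0.0
```

servo_tool(rotation=[[0, 0, 0], [0, 0, 0], [0, 0, 0], [0, 0, 0], [0, 0, 0], [0, 0, 0], [0, 0, 0]], slide=[[0, 0, 0.01], [0, 0, 0.05], [0, 0, 0.15], [0, 0, 0.3], [0, 0, 0.5], [0, 0, 0.7], [0, 0, 0.7]], grip=[-0.3, -0.2, -0.2, -0.2, -0.2, -0.2, -0.2])

```text
clock: 15.02
position: [557.0, 9.1, 164.6]
ee_rot: [0.06, 0.998, 0.001, 0.004]
contact_force: [0.2, -0.6, -0.6]
gripper_width: 34.2
grasp_force: 0.0
```

```bash
cat >> h.py <<'E'
def bar(d,x=(495,615),y=(-30,50)):
    P=cloud(d);im=d['image'].astype(int)
    m=(im[...,0]-im[...,2]>25)&(P[...,0]>x[0])&(P[...,0]<x[1])&(P[...,1]>y[0])&(P[...,1]<y[1])&(P[...,2]>20)&(P[...,2]<60)
    v,u=np.nonzero(m);q=np.array([ray(d,a,b,38)[:2] for a,b in zip(u,v)],np.float32);print('barrel',cv2.minAreaRect(q),len(q),np.percentile(P[m],[1,50,99],axis=0).round(1).tolist())
E
python3 - <<'E'
from h import *
for n in ('wrist','scene','side'):
    d=grab(n);bar(d);cradle(d)
s=read_state();print(s['clock'],s['position'],s['joints'])
E
```

```text
barrel ((556.8828125, 8.425724983215332), (10.582653045654297, 95.92047882080078), 83.31700134277344) 1186 [[509.5, -0.4, 37.0], [543.2, 9.5, 42.3], [602.3, 18.4, 44.4]]
cradle base ((553.1385498046875, 8.938167572021484), (75.2372055053711, 119.10489654541016), 83.0929946899414) 6235
vb pts 2803 [553.94313207   9.36686993  39.5432709 ]
  vb [529.87257207  12.32385715  39.59904505] [514.20293156 -10.24429339  30.58248823] [553.98099631  36.48022227  43.99366982]
  vb [577.45351683   6.47869835  39.48879475] [554.10588908 -17.14102423  28.03835061] [595.1455874   29.81121856  43.96875668]
barrel ((556.0538330078125, 8.986410140991211), (14.84790325164795, 95.80960083007812), 82.58164978027344) 98 [[509.6, -2.9, 34.0], [550.8, 5.9, 42.1], [602.8, 17.1, 46.3]]
cradle base ((553.0015869140625, 7.972614288330078), (77.38697814941406, 118.92073059082031), 83.7353286743164) 551
vb pts 246 [557.22173544   4.5655311   38.66125156]
  vb [530.1878714    7.62719439  38.67523013] [515.80171873 -12.36730608  28.63640709] [553.4620622   33.08713718  43.99119812]
  vb [579.08736078   2.08918579  38.64994535] [554.58588331 -19.33440397  28.3209126 ] [593.48627193  28.54131342  43.98347073]
barrel ((555.0707397460938, 5.618291854858398), (16.902069091796875, 92.15426635742188), 84.03858947753906) 97 [[509.7, -5.8, 33.7], [545.5, 4.4, 40.7], [599.9, 14.6, 45.2]]
cradle base ((551.9725952148438, 4.614711761474609), (79.54972839355469, 119.99900817871094), 82.99710845947266) 582
vb pts 151 [557.10759616   2.02395453  38.58750598]
  vb [532.99069997   3.79208362  38.87492545] [514.17981184 -15.34124285  28.66793341] [553.65423066  23.63859539  43.61111526]
  vb [573.45349247   0.82555593  38.39269945] [554.73971019 -21.26208868  28.97315434] [589.0326886   20.4277136   43.95390207]
15.175 [553.97945547   8.56959828 159.62975385] [ 3.07774204e-01  3.29061606e-01 -2.69839140e-01 -5.90693942e-04
 -9.73041581e-01 -1.99832439e+00]
```

The barrel is seated about 2.7 mm from midway and aligned with the Vs. Now for the loupe: I'll turn +211.8° to yaw 25° and move over the handle.

servo_tool(rotation=[[0, 0, 0.02], [0, 0, 0.045], [0, 0, 0.075], [0, 0, 0.105], [0, 0, 0.135], [0, 0, 0.165], [0, 0, 0.195], [0, 0, 0.225]], slide=[[0, 0, 0.1], [0, 0.05, 0.2], [0, 0.1, 0.2], [0, 0.15, 0.2], [0, 0.2, 0.2], [0, 0.25, 0.2], [0, 0.3, 0.2], [0, 0.35, 0.2]], grip=[-0.2, -0.2, -0.2, -0.2, -0.2, -0.2, -0.2, -0.2])

```text
clock: 16.18
position: [553.9, 78.7, 198.3]
ee_rot: [-0.603, 0.798, 0.001, -0.002]
contact_force: [-0.8, -0.8, -0.3]
gripper_width: 34.4
grasp_force: 0.0
```

servo_tool(rotation=[[0, 0, 0.03], [0, 0, 0.06], [0, 0, 0.09], [0, 0, 0.12], [0, 0, 0.15], [0, 0, 0.18], [0, 0, 0.21], [0, 0, 0.225]], slide=[[0, 0.05, 0], [0, 0.1, 0], [0, 0.15, 0], [0, 0.2, 0], [0, 0.25, 0], [0, 0.3, 0], [0, 0.35, 0], [0, 0.35, 0]], grip=[-0.2, -0.2, -0.2, -0.2, -0.2, -0.2, -0.2, -0.2])

```text
clock: 17.18
position: [554.0, 148.9, 198.2]
ee_rot: [0.976, -0.216, -0.001, 0.001]
contact_force: [-0.2, 1.1, -0.1]
gripper_width: 34.0
grasp_force: 0.0
```

servo_tool(rotation=[[0, 0, 0.03], [0, 0, 0.06], [0, 0, 0.09], [0, 0, 0.12], [0, 0, 0.138], [0, 0, 0.138], [0, 0, 0.138], [0, 0, 0.138]], slide=[[0, 0.05, 0], [0, 0.1, 0], [0, 0.15, 0], [0.02, 0.2, 0], [0.04, 0.25, 0], [0.05, 0.3, -0.1], [0.055, 0.32, -0.2], [0.055, 0.32, -0.2]], grip=[-0.2, -0.2, -0.2, -0.2, -0.2, -0.2, -0.2, -0.2])

```text
clock: 18.18
position: [564.1, 211.9, 156.8]
ee_rot: [0.977, 0.212, -0.003, 0.001]
contact_force: [0.3, 0.3, 0.7]
gripper_width: 33.9
grasp_force: 0.0
```

```bash
cat >> h.py <<'E'
def loupe(d,zh=17,zr=7):
    P=cloud(d);im=d['image'].astype(int);s=d['s']
    T=(P-s['position'])@R.from_quat(s['ee_rot']).as_matrix()
    k=(im.max(-1)<70)&(P[...,2]>zr-6)&(P[...,2]<zr+20)
    return P,T,k,im
E
python3 - <<'E'
from h import *
d=grab('wrist');s=d['s'];print(s['clock'],s['position'],s['joints'],2*np.degrees(np.arctan2(*s['ee_rot'][1::-1])))
P,T,k,im=loupe(d)
m=k&(P[...,0]>480)&(P[...,1]>165)&(P[...,1]<300)&(T[...,2]>30)
L=np.array([642,248.]); r=np.hypot(P[...,0]-L[0],P[...,1]-L[1])
a=np.radians(25);al=(P[...,0]-L[0])*np.cos(a)+(P[...,1]-L[1])*np.sin(a)
h=m&(al<-60)&(al>-150)
v,u=np.nonzero(h);q=np.array([ray(d,x,y,18)[:2] for x,y in zip(u,v)],np.float32);print('handle',cv2.minAreaRect(q),len(q))
g=m&(al>-35)&(r<48);v,u=np.nonzero(g);q=np.array([ray(d,x,y,10)[:2] for x,y in zip(u,v)],np.float32)
print('rim',cv2.fitEllipse(cv2.convexHull(q)),cv2.minEnclosingCircle(q),len(q),np.median(P[g][:,2]))
save(d['image'],'w5.png')
E
```

```text
18.175 [564.12111005 211.89853425 156.79300264] [ 6.27441473e-01  4.11140575e-01 -1.48302257e-01 -6.19430429e-04
 -1.01852526e+00  1.37088044e+00] 24.476684209597508
handle ((547.0906372070312, 203.993896484375), (89.27910614013672, 17.807212829589844), 24.955482482910156) 1967
rim ((642.9581909179688, 248.93568420410156), (75.37089538574219, 75.53758239746094), 61.884578704833984) ((642.709716796875, 248.76712036132812), 38.1059455871582) 1729 14.101196518972813
```

View pics/w5.png

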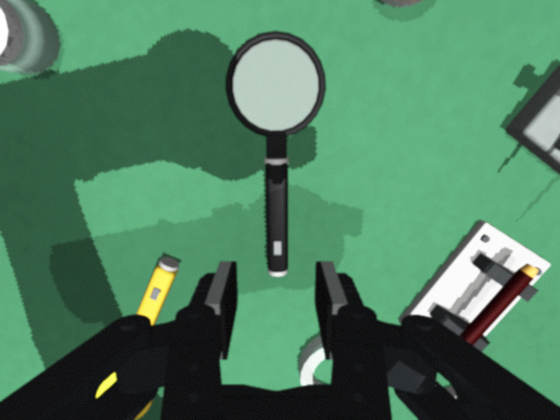

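The loupe lies straight ahead of the fingers, lens at (276,83) and handle end at (277,270). The barrel rests in the cradle at (500,300). The commanded position is already over the grip point, so I'll descend and grip.

servo_tool(rotation=[[0, 0, 0], [0, 0, 0], [0, 0, 0], [0, 0, 0], [0, 0, 0], [0, 0, 0], [0, 0, 0], [0, 0, 0]], slide=[[0, 0, -0.15], [0, 0, -0.3], [0, 0, -0.45], [0, 0, -0.6], [0, 0, -0.7], [0, 0, -0.75], [0, 0, -0.77], [0, 0, -0.78]], grip=[-0.2, -0.2, -0.2, -0.2, -0.2, -0.2, -0.2, -0.2])

```text
clock: 19.23
position: [566.3, 213.0, 4.8]
ee_rot: [0.977, 0.212, 0.001, -0.0]
contact_force: [0.3, 0.1, 0.3]
gripper_width: 34.2
grasp_force: 0.0
```

servo_tool(rotation=[[0, 0, 0], [0, 0, 0], [0, 0, 0], [0, 0, 0], [0, 0, 0], [0, 0, 0]], slide=[[0, 0, 0], [0, 0, 0], [0, 0, 0], [0, 0, 0], [0, 0, 0], [0, 0, 0]], grip=[-0.4, -0.55, -0.65, -0.8, -1, -1])

```text
clock: 19.98
position: [566.3, 213.0, 5.0]
ee_rot: [0.977, 0.212, 0.001, -0.0]
contact_force: [-1.6, 0.4, 5.8]
gripper_width: 16.2
grasp_force: 59.8
```

servo_tool(rotation=[[0, 0, 0], [0, 0, 0], [0, 0, 0], [0, 0, 0], [0, 0, 0], [0, 0, 0], [0, 0, 0], [0, 0, 0]], slide=[[0, 0, 0.03], [0, 0, 0.1], [0, 0, 0.2], [0, 0, 0.35], [0, 0, 0.5], [0, 0, 0.65], [0, 0, 0.74], [0, 0, 0.74]], grip=[-1, -1, -1, -1, -1, -1, -1, -1])

```text
clock: 20.98
position: [566.5, 213.2, 154.3]
ee_rot: [0.977, 0.212, 0.002, -0.001]
contact_force: [0.2, -0.4, -2.4]
gripper_width: 16.6
grasp_force: 59.0
```

servo_tool(rotation=[[0, 0, 0], [0, 0, 0], [0, 0, 0], [0, 0, 0]], slide=[[0, 0, 0], [0, 0, 0], [0, 0, 0], [0, 0, 0]], grip=[-1, -1, -1, -1])

```text
clock: 21.48
position: [565.6, 212.6, 151.6]
ee_rot: [0.977, 0.212, -0.0, 0.0]
contact_force: [-0.4, -0.2, -1.4]
gripper_width: 16.1
grasp_force: 59.0
```

```bash
cat > lp.py <<'E'
from h import *
def measure(zr):
    d=grab('wrist');s=d['s'];print(s['clock'],s['position'],s['gripper_width'],s['grasp_force'],2*np.degrees(np.arctan2(*s['ee_rot'][1::-1])))
    P=cloud(d);T=(P-s['position'])@R.from_quat(s['ee_rot']).as_matrix();im=d['image'].astype(int)
    k=(im.max(-1)<70)&(T[...,0]>42)&(T[...,0]<130)&(abs(T[...,1])<45)&(abs(P[...,2]-zr)<30)
    v,u=np.nonzero(k); p=P[k]; c=p[:,:2].mean(0)
    A=np.c_[p[:,:2]-c,np.ones(len(p))]; w=np.ones(len(p),bool)
    for _ in range(6):
        x=np.linalg.lstsq(A[w],p[w,2],rcond=None)[0]; w=abs(p[:,2]-A@x)<2.5
    print('top plane tilt rad',np.hypot(*x[:2]),x[:2],'n',w.sum(),len(w))
    q=np.array([ray(d,a,b,zr+6)[:2] for a,b in zip(u[w],v[w])],np.float32)
    cc,r=cv2.minEnclosingCircle(q); e=cv2.fitEllipse(cv2.convexHull(q)); zt=np.r_[np.array(e[0])-c,1]@x
    print('circle',cc,r,'ell',e,'z top',zt,'lens mid z',zt-7,'rel tcp',zt-7-s['position'][2])
    return d
E
python3 - <<'E'
from lp import *
measure(155); measure(155)
E
```

```text
21.475 [565.62688627 212.60183898 151.61762788] 16.124144811826774 59.02288377285004 24.477732725560003
top plane tilt rad 0.0086973737962949 [-0.00767849 -0.00408474] n 6387 6829
circle (638.8499755859375, 246.86386108398438) 39.38459777832031 ell ((640.9664916992188, 247.9303741455078), (72.684326171875, 80.3350601196289), 113.39559173583984) z top 160.30296001575644 lens mid z 153.30296001575644 rel tcp 1.6853321316648362
21.525 [565.70275789 212.62542118 151.76782554] 16.290336040743956 59.022910594940186 24.473005066716617
top plane tilt rad 0.007764571033130624 [-0.00718351 -0.00294715] n 6396 6822
circle (638.935546875, 246.88491821289062) 39.43681716918945 ell ((641.064697265625, 248.04022216796875), (72.50330352783203, 80.71649169921875), 109.0190658569336) z top 160.45012359475064 lens mid z 153.45012359475064 rel tcp 1.6822980525950868
```

The loupe is held level (tilt 0.008 rad), with its lens mid about 1.9 mm above the TCP. I'll carry it over the barrel and re-check the tip height from wrist depth.

servo_tool(rotation=[[0, 0, 0], [0, 0, 0], [0, 0, 0], [0, 0, 0], [0, 0, 0], [0, 0, 0], [0, 0, 0], [0, 0, 0]], slide=[[-0.01, -0.03, 0], [-0.03, -0.09, 0], [-0.06, -0.17, 0], [-0.09, -0.25, 0], [-0.12, -0.34, 0], [-0.15, -0.43, 0], [-0.18, -0.52, 0], [-0.214, -0.6, 0]], grip=[-1, -1, -1, -1, -1, -1, -1, -1])

```text
clock: 22.58
position: [522.5, 91.4, 152.2]
ee_rot: [0.977, 0.212, 0.0, 0.0]
contact_force: [0.4, -0.3, -0.7]
gripper_width: 16.3
grasp_force: 59.0
```

servo_tool(rotation=[[0, 0, 0], [0, 0, 0], [0, 0, 0], [0, 0, 0], [0, 0, 0], [0, 0, 0], [0, 0, 0], [0, 0, 0]], slide=[[-0.03, -0.09, 0], [-0.06, -0.18, 0], [-0.1, -0.27, 0], [-0.13, -0.36, 0], [-0.16, -0.44, 0], [-0.19, -0.52, 0], [-0.205, -0.57, 0], [-0.214, -0.597, 0]], grip=[-1, -1, -1, -1, -1, -1, -1, -1])

```text
clock: 23.58
position: [480.1, -27.3, 152.2]
ee_rot: [0.977, 0.212, 0.0, 0.0]
contact_force: [-0.1, -0.2, -1.6]
gripper_width: 16.4
grasp_force: 59.0
```

servo_tool(rotation=[[0, 0, 0], [0, 0, 0], [0, 0, 0], [0, 0, 0]], slide=[[0, 0, 0], [0, 0, 0], [0, 0, 0], [0, 0, 0]], grip=[-1, -1, -1, -1])

```text
clock: 24.08
position: [480.2, -26.5, 152.1]
ee_rot: [0.977, 0.212, -0.0, -0.0]
contact_force: [0.3, -0.7, -1.4]
gripper_width: 16.7
grasp_force: 59.0
```

Run:
```python
from lp import *
def rod(d,n):
    P=cloud(d);m=(P[...,0]>636)&(P[...,0]<690)&(abs(P[...,1]-18)<22)&(P[...,2]>130)&(P[...,2]<180)
    q=P[m];q=q[q[:,0].argsort()];print(n,len(q),q[:6].round(1).tolist());
    if len(q)>8: print('   med z by x',[(x,round(float(np.median(q[abs(q[:,0]-x)<5][:,2])),1),round(float(np.median(q[abs(q[:,0]-x)<5][:,1])),1)) for x in range(642,690,8) if (abs(q[:,0]-x)<5).any()])
for f in ('w_loupe','w_bar'): rod(pickle.load(open(f+'.pkl','rb')),f)
d=measure(154); rod(d,'now'); 
bar(d)
for n in ('scene','side'): rod(grab(n),n)
```

```text
w_loupe 0 []
w_bar 363 [[642.2, 22.3, 155.3], [642.2, 21.6, 155.5], [642.7, 21.6, 156.3], [642.9, 22.4, 154.0], [643.0, 21.1, 153.8], [643.3, 21.7, 156.0]]
   med z by x [(642, 155.1, 21.4), (650, 155.5, 20.5), (658, 155.9, 19.0), (666, 156.2, 17.7), (674, 156.3, 16.4), (682, 156.2, 15.4)]
24.075 [480.23511683 -26.45604231 152.06491515] 16.681162039874962 59.022592306137085 24.50266531843744
top plane tilt rad 0.006744732584417873 [-0.00559284 -0.00376982] n 7272 7892
circle (553.5364990234375, 7.9216156005859375) 40.009239196777344 ell ((555.7061157226562, 9.017728805541992), (73.88823699951172, 81.28668975830078), 111.59233093261719) z top 160.91139228170164 lens mid z 153.91139228170164 rel tcp 1.8464771283550476
now 0 []Traceback (most recent call last):
  File "<stdin>", line 8, in <module>
  File "h.py", line 38, in bar
    v,u=np.nonzero(m);q=np.array([ray(d,a,b,38)[:2] for a,b in zip(u,v)],np.float32);print('barrel',cv2.minAreaRect(q),len(q),np.percentile(P[m],[1,50,99],axis=0).round(1).tolist())
                                                                                                    ~~~~~~~~~~~~~~~^^^
cv2.error: OpenCV(4.12.0) /io/opencv/modules/imgproc/src/convhull.cpp:143: error: (-215:Assertion failed) total >= 0 && (depth == CV_32F || depth == CV_32S) in function 'convexHull'
```

The lens mid is at 153.9 mm against a tip axis of about 154.4 mm, and the lens is centred over the barrel to within about 1 mm. Handing in.

```bash
python3 -c "
from bench import *
s=read_state();print(s['clock'],abs(s['joint_vel']).max());print(job_done())"
```

```text
24.125 0.0018746731626284013
the job is handed in; nothing more can be done
None
```

I handed the job in at 24.1 s: the barrel lies across both V-blocks about 3 mm from midway, and the gripper holds the loupe level over the barrel's middle, within about 1 mm of the pointer's height by my measurements. The hand-in reported no verdict.

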